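Lock the mixing jar into the bench mixer

TASK

Put the mixing jar (the one with a bar across its lid and three lugs round its foot) into the socket on top of the bench mixer: find where its lugs drop into the slots, push it down against the sprung pad and twist it clockwise, seen from above, to the stop, so that when you let go it springs up into its lock and stays there upright. Leave everything else on the bench where it stands.

Things in the scene. Friction and masses are not known exactly. Their poses are not given: they have to be found in the camera images.
- jar_mid (a point): The mixing jar, closed, 0.28 to 0.46 kg: this point is on its axis, half-way up its 156 mm height (78 mm above its underside); z points up out of the lid. White body and grey foot 70 mm in diameter, the lowest 6 mm stepped in to 64 mm. Grey ribbed lid, 74 mm across, its flat top 120 mm above the underside.
- jar_lug (a point): Outer face of one of the three lugs round the jar's foot, 44 mm from the axis and 15 mm above the underside. The lugs lie along the jar's x axis and at 120 and 240 degrees from it; each is 14 mm wide and 10 mm high (10 to 20 mm above the underside). Same axes as jar_mid.
- jar_bar (a point): A point on the jar's axis inside the solid grip bar that stands on the lid: 143 mm above the jar's underside, 23 mm above the lid, 13 mm below the bar's top. The bar is 60 mm long along the jar's x, 18 mm thick along y, 36 mm high. Same axes as jar_mid.
- mixer: The bench mixer, fixed: white housing 210 mm deep (x), 200 mm wide (y), 80 mm high, control panel facing its -x. Origin on the bench; the socket's axis stands 20 mm from it along +x. The aluminium socket on top, 108 mm across and 45 mm high, is driven by a self-locking worm gear: it rests at any angle, which these axes do NOT tell, and does not give when the jar is twisted.
- socket_mouth (a point): Centre of the socket's open mouth, level with its flat rim, 125 mm above the bench (axes of the mixer). Bore 74 mm. Three equal entry slots 120 degrees apart, about 20 mm wide, reach 46 mm from the axis: seen from above, the three gaps in the rim's inner edge. With its lugs on the rim the jar's underside is 10 mm below this point (jar_mid 68 mm above) and the jar turns freely.
- jar_on_pad (a point): Where jar_mid is (62 mm above the mouth) once the lugs have dropped 6 mm into the slots and the jar stands on the raised pad. Not yet locked; it cannot turn more than a few degrees there.
- jar_down (a point): Where jar_mid is (43 mm above the mouth) with the pad pushed right down. From about 3 mm higher than this downwards the lugs clear the roofs beside the slots, and the jar can be twisted clockwise, seen from above, by 53 to 62 degrees to a hard stop. Let go short of the stop it is caught under a roof, about 4 mm below jar_home, unlocked; not twisted, it springs up again.
- jar_home (a point): Where jar_mid is (50 mm above the mouth) with the jar locked: at the stop, once let go, the spring lifts the lugs 4 mm into notches in the roofs.
- pad (a joint): Travel in m of the sprung pad (black disc 60 mm across) in the bottom of the socket: 0 up, its top 16 mm below the mouth; 0.019 fully down. The spring pushes up with 7 N at 0 and 14.6 N at 0.019, so the jar's own weight does not sink it. About 0.012 with the jar locked.
- plain_jar: White screw-top jar with a flat round grey lid, no bar and no lugs, 72 mm across, 103 mm high; a bystander, to be left alone. Origin at the centre of its underside.
- bottle: Clear round laboratory bottle with a white cap, 62 mm across, 150 mm high; a bystander, to be left alone. Origin at the centre of its underside.
- mortar: White porcelain mortar bowl, 96 mm across, 55 mm high; a bystander, to be left alone. Origin at the centre of its underside.
- beaker: Glass beaker, 72 mm across, 95 mm high; a bystander, to be left alone. Origin at the centre of its underside.
- clip_box: Flat clear food-type box with blue clip lid, 96 x 136 mm, 40 mm high; a bystander, to be left alone. Origin at the centre of its underside.
- dropper: Amber glass dropper bottle with a black cap, 44 mm across, 85 mm high; a bystander, to be left alone. Origin at the centre of its underside.
There are look-alikes about, which are no part of the job. Leave any purple look-alike of the part that bears jar_mid alone.

How it is judged:
By the outcome, as a careful person would: the job done as asked, in the order asked, and still so for the second after the job is handed in, with the robot touching nothing.
It also fails if it takes over 64 s, if anything falls off the work surface, if the arm or the gripper's body presses on something with over 40 N, if the wrist force passes 120 N, or if a joint passes its speed limit or range.

ROBOT

A 6-joint arm with a two-finger parallel gripper is mounted at the origin on the work surface. World frame = base frame: x ahead of the robot, y to its left, z up, the work surface at z = 0. Lengths are in mm, angles in rad, forces in N, time in s.
With the tool pointing down it reaches from about 350 to 725 mm from the base axis. Payload 6 kg.
Tool frame: the origin (TCP) lies at the very end of the fingers, on their centre line; the grasp point (between the pads) lies bot.grip_point_offset behind it (bot.grip_point_offset is the distance from the TCP to the grasp point, in mm); z points along the fingers, y is the line along which they close (so a half turn about z gives the same grasp; the last joint's range is limited). The gripper opens to 85 mm and grips with 20 to 120 N. Pads are 22 mm wide; open, the fingers measure 114 mm over their backs; the gripper's body (76 mm by 85 mm) begins 54 mm behind the grasp point. The pads swing forward as they close: fully open they stand 13 mm farther back than shut.
Start: joints at [-0.996, 0.04, 0.085, 0, -1.615, -0.334], TCP at [143.098, -582.663, 231.261] pointing down, gripper open.
Joint ranges: [-2.56, 2.56], [-1.29, 2.01], [-1.08, 1.49], [-3.29, 1.98], [-2.81, -0.18], [-2.99, 2.99]. Speed limits (rad/s): [2.57, 2.57, 3.01, 3.14, 3.14, 3.14].

INTERFACE

Orientations are given as a rotation vector (axis times angle).
In Python, from station import bot, imaging gives the robot as it stands.
- The arm moves only by the tool send_rows, never from a script. Its argument "motion" is a list that holds one entry, the list of rows, each a list of 4 numbers: the shift along the world's x, y, z normalised to -1 to 1, where 1 is 500 mm, then the turn about the world's z normalised to -1 to 1, where 1 is 60 degrees. A call has 1 to 10 rows; each row shifts and turns the commanded pose from where the row before left it; what a row does not reach is not made up. A row lasts 1/12 s, in which the tool goes at most 41.7 mm and 7.16 degrees, less where a joint would pass 70% of its speed; a pose out of reach is approached as far as the arm can. A call with a number of a shift or a turn outside -1 to 1 is refused whole. A call with a gripper value outside its range is refused whole. "jaw" is the gripper's target within -1 to 1 (fully open at 1, half-way at 0, shut at -1), set as the call begins (left out, the last holds). The fingers move at their own pace and stop on an object; "newtons" is the grip in N (left out, the last holds). Time passes only in rows, so rows that do not move let the fingers close. It gives the time, the measured TCP pose, the force, the opening and the grip force at its end, in the units of the state.
- bot.get_obs(): the state, without advancing time (a new reading comes with each control period).
- imaging.snapshot(name): name is "scene" or "top"; returns the picture (420x560x3 uint8, red, green, blue); there is no depth.
- imaging.calibration(name): a dict with "mtx" (3x3 intrinsics, pixels), "camera_from_world" (4x4, takes a point from world to camera coordinates). Camera axes: x right, y down, z forward; pixel columns grow to the right and rows downward; lengths in mm; the calibration is good to about 2 mm. A picture is of the moment at which its call begins. calibration takes no time and is no camera call.
- bot.hand_in(): hands the job in; it is judged then, once.
Trained networks look in the newest picture that a camera, given by its name, has taken for a name from the list of things; names that differ only in an ending like _2 or _b are one class to them, and where a whole thing is asked for, a point or a joint stands for the part that bears it (a point fixed in the world has none). Each returns a list of dicts, best first, with "score" (0 to 1); they miss things now and then, are a little off and sometimes report something else, mostly with a low value. They report only what shows in the picture. A call takes as long as a camera call. They do not tell look-alikes from the thing itself.
- imaging.search_frame(camera, name): "box" ([left, top, right, bottom] as shares, 0 to 1, of the picture: columns of its width, rows of its height, round what is visible of it).
- imaging.mark_of(camera, name): "centre" ([column, row] as shares, 0 to 1, of the picture: columns of its width, rows of its height: a listed point, or the origin of a listed thing).
The state is a dict: "clock": time; "joint_pos": joint angles; "joint_velocities": joint speeds; "joint_efforts": joint torques, N m; "tcp_pos": TCP position; "eef_rot": TCP orientation; "ft_force": force on the tool from outside, world axes, zero at the start; "ft_torque": the same for the moment, N m; "finger_gap": finger opening in mm; "grip_force": force on a finger pad.
Only numpy, scipy, OpenCV 4.12 (cv2) and the standard library are available. Lean on these libraries where they do the work, as an engineer would, in place of code of your own. Each camera call takes 0.05 s, during which the arm holds its last target. There are 200 camera calls.

## Working session

There is one attempt and no reset: what is moved stays moved. The work goes in short steps, Python scripts to look and compute and a tool call to move; the robot and the scene stay as the last step left them, time stands still between calls to the robot, and variables do not carry over. Pictures are saved under pics/ and viewed, at most 10 in all, crops included, and the job is handed in when it is done.

Besides the shell and the picture viewer there is one more tool, called after "Emit:" as name([rows], argument=value, ...), one row to a line, values as JSON. send_rows: Moves the arm, as the interface text tells. Scaled input: -1 to 1 covers 500 mm each way for a shift and 60 degrees each way for a turn. Its arguments: {"type":"object","properties":{"motion":{"type":"array","items":{"type":"array","items":{"type":"array","items":{"type":"number","minimum":-1,"maximum":1}}}},"jaw":{"type":"number"},"newtons":{"type":"number"}},"required":["motion"]}

```bash
mkdir -p pics; cat > h.py <<'E'
import numpy as np, cv2, json
from station import bot, imaging
def snap(n,f=None):
    im=imaging.snapshot(n)
    if f: cv2.imwrite('pics/'+f,im[:,:,::-1])
    return im
def ray(cam,share):
    c=imaging.calibration(cam);K=np.array(c['mtx']);T=np.array(c['camera_from_world'])
    p=np.array([share[0]*560,share[1]*420,1]);d=T[:3,:3].T@np.linalg.solve(K,p);o=-T[:3,:3].T@T[:3,3]
    return o,d
def atz(cam,share,z):
    o,d=ray(cam,share);return o+d*(z-o[2])/d[2]
def proj(cam,P):
    c=imaging.calibration(cam);K=np.array(c['mtx']);T=np.array(c['camera_from_world'])
    q=K@(T[:3,:3]@np.array(P,float)+T[:3,3]);return q[:2]/q[2]
E
cat > a.py <<'E'
from h import *
for c in('scene','top'): snap(c,c+'1.png')
print(bot.grip_point_offset, bot.get_obs())
for n,z in [('jar_mid',78),('jar_bar',143),('jar_lug',15),('socket_mouth',125),('mixer',0),('jar_home',175)]:
  for c in('scene','top'):
    for r in imaging.mark_of(c,n)[:4]: print(n,c,round(r['score'],2),np.round(np.array(r['centre'])*[560,420],1),np.round(atz(c,r['centre'],z),1))
for c in('scene','top'): print(c, ray(c,[.5,.5]))
E
python3 a.py
```

```text
18.700000000000003 {'clock': 0.1, 'joint_pos': array([-9.96307437e-01,  4.07663040e-02,  8.39188954e-02, -4.16012946e-04,
       -1.61545821e+00, -3.33724164e-01]), 'joint_velocities': array([-0.00166975, -0.00101331,  0.00339033,  0.00106849, -0.00136351,
        0.00017038]), 'joint_efforts': array([-3.51205104e-03, -3.69348264e+01,  3.48282802e+01,  6.95169434e+00,
       -4.52231790e-03,  2.17191769e-05]), 'tcp_pos': array([ 143.0940174 , -582.39902893,  230.37346016]), 'eef_rot': array([ 3.77273260e-01, -3.11856544e+00, -2.41666447e-03]), 'ft_force': array([-0.34973014,  0.37828492, -0.26994247]), 'ft_torque': array([ 0.01164483, -0.06899725,  0.04511357]), 'grip_force': 0.0, 'finger_gap': 85.07985719036911}
jar_mid scene 0.97 [120.4 210.5] [ 344.6 -315.7   78. ]
jar_mid scene 0.87 [169.  226.8] [ 446.9 -222.6   78. ]
jar_mid top 0.89 [358.  245.4] [ 449.  -211.4   78. ]
jar_mid top 0.88 [395.3 279.5] [ 344.3 -319.5   78. ]
jar_bar scene 0.91 [111.4 194.6] [ 340.8 -315.9  143. ]
jar_bar scene 0.64 [163.3 211.5] [ 444.7 -220.9  143. ]
jar_bar scene 0.49 [320.2 202.7] [592.3 116.8
[... 328 characters left out ...]
5. ]
jar_lug top 0.68 [345.5 248.9] [ 444.5 -180.7   15. ]
jar_lug top 0.57 [376.2 275. ] [ 360.9 -274.    15. ]
socket_mouth scene 0.76 [314.5 217.5] [612.7  90.9 125. ]
mixer scene 0.94 [313.3 232.8] [588.3 110.6  -0. ]
mixer top 0.71 [256.7 206.7] [587.6 101.    0. ]
jar_home scene 0.78 [319.4 202.7] [609.1 102.1 175. ]
jar_home scene 0.7 [317.7 200. ] [600.9 102.4 175. ]
jar_home top 0.89 [253.6 192.3] [599.7 100.8 175. ]
jar_home top 0.46 [361.7 247.4] [ 434.  -207.3  175. ]
scene (array([1054.96657678, -226.34408186,  983.43735956]), array([-0.48647689,  0.24858556, -0.83759679]))
top (array([ 302.47986955,   18.30674567, 1629.16037315]), array([ 0.16524732,  0.0042868 , -0.98625503]))
```

```bash
python3 -c "
import cv2
a=cv2.imread('pics/scene1.png');b=cv2.imread('pics/top1.png')
cv2.imwrite('pics/s2.png',cv2.resize(a,(784,588),interpolation=cv2.INTER_CUBIC))
x=cv2.resize(b[140:320,230:430],(660,594),interpolation=cv2.INTER_CUBIC);cv2.imwrite('pics/t2.png',x)"
```

```text
(no output)
```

View pics/s2.png

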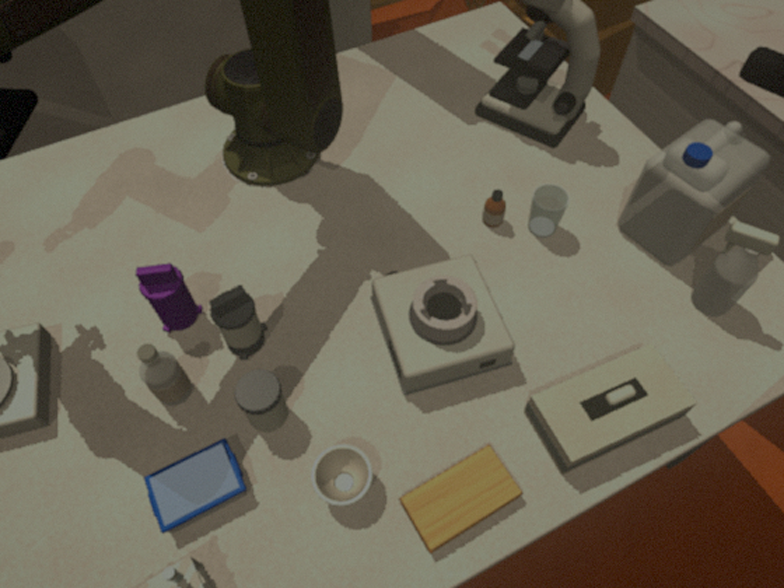

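View pics/t2.png

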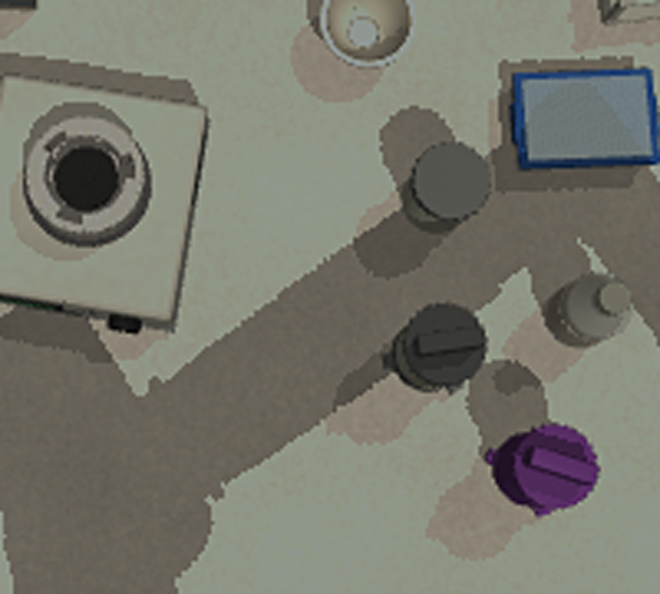

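The grey barred jar sits near (448,-219), with the bar roughly along world y and a lug at its +y end (top crop, about (388,360)). The purple jar is the look-alike. The socket's slots are visible in the top crop at about (55,145), (125,165) and (70,213). Next I'll fit the jar and socket poses.

```bash
cat > fit.py <<'E'
from h import *
from scipy.optimize import differential_evolution as DE
ims={c:cv2.cvtColor(cv2.imread(f'pics/{c}1.png'),cv2.COLOR_BGR2GRAY).astype(np.float32) for c in('scene','top')}
def samp(c,P):
    k=imaging.calibration(c);K=np.array(k['mtx']);T=np.array(k['camera_from_world'])
    q=(P@T[:3,:3].T+T[:3,3])@K.T;uv=(q[:,:2]/q[:,2:]).astype(np.float32)
    return cv2.remap(ims[c],uv[None,:,0],uv[None,:,1],cv2.INTER_LINEAR)[0]
g=np.arange(-60,61,2.);X,Y=[a.ravel() for a in np.meshgrid(g,g)];R=np.hypot(X,Y);A=np.arctan2(Y,X)
def score(c,p):
    th=np.deg2rad(p[2]);d=(A-th+np.pi/3)%(2*np.pi/3)-np.pi/3
    m=(R>28)&(R<53);slot=(R<46)&(np.abs(R*np.sin(d))<10)
    t=((R>37)&~slot).astype(float)
    v=samp(c,np.c_[X+p[0],Y+p[1],0*X+125])
    return np.corrcoef(v[m],t[m])[0,1]
for cs in(('top',),('scene',),('top','scene')):
    r=DE(lambda p:-sum(score(c,p) for c in cs),[(585,630),(75,120),(0,120)],seed=1,popsize=25)
    print('socket',cs,np.round(r.x,1),-r.fun/len(cs))
for n,cc in (('bottle',0),('plain_jar',0)):
    for c in('scene','top'):
        r=imaging.mark_of(c,n)[:1]
        for q in r: print(n,c,atz(c,q['centre'],0).round(),q['score'])
for c in('scene','top'):
    u=proj(c,[447,-219,140]);a=ims[c][int(u[1])-22:int(u[1])+23,int(u[0])-22:int(u[0])+23]
    u2=proj(c,[605,100,125]);b=ims[c][int(u2[1])-22:int(u2[1])+23,int(u2[0])-22:int(u2[0])+23]
    def nm(q): return np.clip((cv2.resize(q,(390,290 if 0 else 295),interpolation=cv2.INTER_CUBIC)-q.min())/(np.percentile(q,97)-q.min())*255,0,255)
    globals()['row_'+c]=np.hstack([255*(nm(a)/255)**.6,nm(b)]);print(c,u.astype(int),u2.astype(int))
cv2.imwrite('pics/det.png',np.vstack([row_scene,row_top]))
E
python3 fit.py
```

```text
socket ('top',) [609.3  98.5  40.9] 0.8814934202542216
socket ('scene',) [609.5 100.1  40.2] 0.9231351290799698Traceback (most recent call last):
  File "fit.py", line 16, in <module>
    r=DE(lambda p:-sum(score(c,p) for c in cs),[(585,630),(75,120),(0,120)],seed=1,popsize=25)
    return fun(*args, **kwargs)
    ret = solver.solve()
    next(self)
    ~~~~^^^^^^
    energy = self.func(parameters)
    return self.f(x, *self.args)
           ~~~~~~^^^^^^^^^^^^^^^
  File "fit.py", line 16, in <lambda>
    r=DE(lambda p:-sum(score(c,p) for c in cs),[(585,630),(75,120),(0,120)],seed=1,popsize=25)
                   ~~~^^^^^^^^^^^^^^^^^^^^^^^^
  File "fit.py", line 16, in <genexpr>
    r=DE(lambda p:-sum(score(c,p) for c in cs),[(585,630),(75,120),(0,120)],seed=1,popsize=25)
                       ~~~~~^^^^^
  File "fit.py", line 13, in score
    v=samp(c,np.c_[X+p[0],Y+p[1],0*X+125])
  File "fit.py", line 5, in samp
    k=imaging.calibration(c);K=np.array(k['mtx']);T=np.array(k['camera_from_world'])
ValueError: time passes only in moves, steps and waits
```

The two cameras agree on the socket: about (609.4, 99.3), with slots at 40.5° + k·120°. Calling the calibration too often hit a limit, so I'll cache it and fit the jar.

```bash
cat > p.py <<'E'
import re
s=open('h.py').read().replace("from station import bot, imaging","from station import bot, imaging\nCAL={c:imaging.calibration(c) for c in('scene','top')}").replace("imaging.calibration(cam)","CAL[cam]")
open('h.py','w').write(s)
f=open('fit.py').read().replace("k=imaging.calibration(c)","k=CAL[c]")
a=f.index("for cs in(");b=f.index("for n,cc in")
f=f[:a]+'''
def js(c,p):
    m=(R<48);v=samp(c,np.c_[X+p[0],Y+p[1],0*X+120]);h=(np.arctan2(Y,X))
    return v,m
def cyl(c,p):
    # lid disc (dark) at z 120 with bar box on top, seen as a silhouette, against surroundings on far side
    u=proj(c,[p[0],p[1],120]);return u
'''+f[b:]
open('fit2.py','w').write(f)
E
python3 p.py; python3 fit2.py
```

```text
bottle scene [ 492. -369.    0.] 0.56
bottle top [ 486. -366.    0.] 0.83
plain_jar scene [551. 137.   0.] 0.68
plain_jar top [ 592. -238.    0.] 0.59
scene [164 212] [316 213]
top [363 244] [254 193][ WARN:0@0.569] global loadsave.cpp:1063 imwrite_ Unsupported depth image for selected encoder is fallbacked to CV_8U.
```

View pics/det.png

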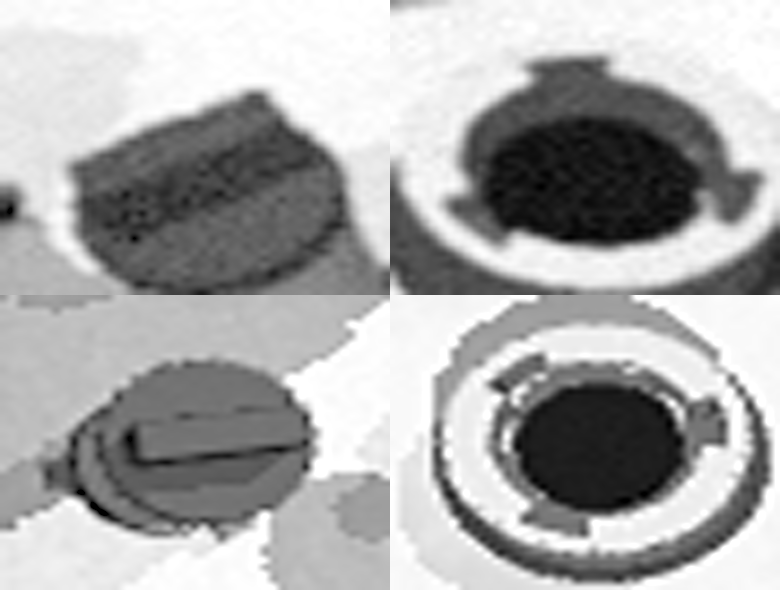

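The detail crops show the bar top. In the top view its corners are at panel (138,427), (308,409), (308,443) and (140,460). In the scene view its far edge runs (75,168)–(258,93), near edge (85,205)–(278,128). The three slots match the fit.

```bash
cat > b.py <<'E'
from h import *
def W(c,o,pts,z):
    s=[((o[0]+(x+.5)/8.667-.5)/560,(o[1]+(y+.5)/6.556-.5)/420) for x,y in pts]
    return np.array([atz(c,q,z) for q in s])
for c,o,pts in(('top',(341,222),[(138,132),(308,114),(308,148),(140,165)]),('scene',(142,190),[(75,168),(258,93),(278,128),(85,205)])):
    w=W(c,o,pts,156);print(c,w[:,:2].round(1).tolist(),w.mean(0).round(1))
    for i,j in((0,1),(3,2)): d=w[i]-w[j];print(np.linalg.norm(d),np.degrees(np.arctan2(d[1],d[0])))
# lid disc fit, top: edges
w=W('top',(341,222),[(210,360-295),(315,435-295),(210,523-295),(105,440-295)],120);print(w.round(1).tolist(),w.mean(0))
# lug
print(W('top',(341,222),[(55,472-295)],15))
from scipy.spatial.transform import Rotation as Ro
r=Ro.from_rotvec(bot.get_obs()['eef_rot']).as_matrix();print(r.round(3))
E
python3 b.py
```

```text
top [[452.5, -195.8], [459.6, -253.1], [444.5, -252.3], [437.8, -195.9]] [ 448.6 -224.3  156. ]
57.65248866178565 97.08527232909964
56.81842688753912 96.72895456969917
scene [[450.0, -250.9], [442.3, -197.3], [458.9, -197.5], [465.8, -253.3]] [ 454.2 -224.8  156. ]
54.141588836970634 -81.82521282893751
56.17081018869685 -82.9114170471414
[[486.3, -227.1, 120.0], [451.5, -261.5, 120.0], [412.3, -223.9, 120.0], [450.4, -189.5, 120.0]] [ 450.13295994 -225.49710558  120.        ]
[[ 445.44046939 -185.10685282   15.        ]]
[[-0.971 -0.238 -0.   ]
 [-0.238  0.971  0.   ]
 [ 0.     0.    -1.   ]]
```

Jar axis is about (450,-225), with its x axis at 97.3°. Turning the tool by +83.5° puts its closing line across the bar.

Emit:
send_rows([
  [[0.044,0.051,0,0.0994],[0.044,0.051,0,0.0994],[0.044,0.051,0,0.0994],[0.044,0.051,0,0.0994],[0.044,0.051,0,0.0994],[0.044,0.051,0,0.0994],[0.044,0.051,0,0.0994],[0.044,0.051,0,0.0994],[0.044,0.051,0,0.0994],[0.044,0.051,0,0.0994]],
], jaw=1, newtons=60)

```text
clock: 1.73
tcp_pos: [363.9, -326.3, 231.6]
eef_rot: [-1.885, 2.513, -0.001]
ft_force: [1.2, -0.3, -0.8]
finger_gap: 85.8
grip_force: 0.0
```

Emit:
send_rows([
  [[0.044,0.051,0,0.0994],[0.044,0.051,0,0.0994],[0.044,0.051,0,0.0994],[0.044,0.051,0,0.0994],[0,0,0,0],[0,0,0,0],[0,0,0,0]],
])

```text
clock: 2.32
tcp_pos: [451.0, -225.7, 231.3]
eef_rot: [2.358, -2.076, 0.0]
ft_force: [0.1, -0.7, 0.2]
finger_gap: 85.2
grip_force: 0.0
```

```bash
cat > o.py <<'E'
from h import *
from scipy.spatial.transform import Rotation as Ro
o=bot.get_obs();r=Ro.from_rotvec(o['eef_rot']).as_matrix()
print(o['clock'],o['tcp_pos'].round(1),'y',np.degrees(np.arctan2(r[1,1],r[0,1])).round(1),'z',r[:,2].round(3),o['joint_pos'].round(3),o['ft_force'].round(1),o['ft_torque'].round(2),o['finger_gap'],o['grip_force'])
E
python3 o.py
```

```text
2.3167 [ 451.  -225.7  231.3] y -172.7 z [-0. -0. -1.] [-0.064 -0.216 -0.155  0.    -1.632  0.191] [ 0.1 -0.7  0.2] [-0.06  0.01  0.02] 85.1624166395288 0.0
```

Emit:
send_rows([
  [[0,0,-0.0424,0],[0,0,-0.0424,0],[0,0,-0.0424,0],[0,0,-0.0424,0],[0,0,-0.0424,0],[0,0,0,0],[0,0,0,0]],
])

```text
clock: 2.9
tcp_pos: [450.1, -226.6, 125.1]
eef_rot: [2.355, -2.077, -0.002]
ft_force: [-0.3, -0.0, 0.6]
finger_gap: 85.4
grip_force: 0.0
```

Emit:
send_rows([
  [[0,0,0,0],[0,0,0,0],[0,0,0,0],[0,0,0,0],[0,0,0,0],[0,0,0,0],[0,0,0,0],[0,0,0,0],[0,0,0,0],[0,0,0,0]],
], jaw=-1, newtons=80)

```text
clock: 3.73
tcp_pos: [451.2, -225.9, 125.8]
eef_rot: [2.358, -2.075, 0.001]
ft_force: [-2.2, -0.6, 4.5]
finger_gap: 17.0
grip_force: 79.1
```

```bash
python3 o.py
```

```text
3.7333 [ 451.2 -225.9  125.8] y -172.7 z [ 0.    -0.001 -1.   ] [-6.400e-02 -2.070e-01 -3.390e-01  1.000e-03 -1.438e+00  1.910e-01] [-2.2 -0.6  4.5] [-0.08  0.75  0.02] 17.018637283290932 79.07024145126343
```

Emit:
send_rows([
  [[0,0,0.03,0],[0,0,0.06,0],[0,0,0.06,0],[0,0,0.06,0],[0,0,0.06,0],[0,0,0.03,0],[0,0,0,0]],
])

```text
clock: 4.32
tcp_pos: [452.2, -225.9, 278.4]
eef_rot: [-2.356, 2.074, -0.007]
ft_force: [-0.7, 0.3, -1.7]
finger_gap: 17.0
grip_force: 78.7
```

Emit:
send_rows([
  [[0.0264,0.0542,0,0.0878],[0.0264,0.0542,0,0.0878],[0.0264,0.0542,0,0.0878],[0.0264,0.0542,0,0.0878],[0.0264,0.0542,0,0.0878],[0.0264,0.0542,0,0.0878],[0.0264,0.0542,0,0.0878],[0.0264,0.0542,0,0.0878],[0.0264,0.0542,0,0.0878],[0.0264,0.0542,0,0.0878]],
])

```text
clock: 5.15
tcp_pos: [583.0, 47.3, 272.2]
eef_rot: [3.036, -0.806, -0.006]
ft_force: [0.7, 0.0, -2.9]
finger_gap: 16.9
grip_force: 78.8
```

Emit:
send_rows([
  [[0.0264,0.0542,0,0.0878],[0.0264,0.0542,0,0.0878],[0,0,0,0],[0,0,0,0],[0,0,0,0],[0,0,0,0]],
])

```text
clock: 5.65
tcp_pos: [609.1, 99.0, 274.3]
eef_rot: [3.095, -0.533, -0.002]
ft_force: [0.4, -0.9, -2.5]
finger_gap: 16.9
grip_force: 79.2
```

```bash
cat > c.py <<'E'
from h import *
import sys
z0=float(sys.argv[1]);f=sys.argv[2]  # jar underside
ims=[]
for c in('scene','top'):
    im=snap(c)[:,:,::-1];u=proj(c,[609,99,150]).astype(int);print(c,u)
    ims.append(cv2.resize(im[u[1]-40:u[1]+40,u[0]-27:u[0]+27].copy(),(400,592),interpolation=cv2.INTER_CUBIC))
    for n,z in(('jar_mid',78),('jar_lug',15),('jar_bar',143)):
        for r in imaging.mark_of(c,n)[:3]:
            p=atz(c,r['centre'],z0+z)
            if np.hypot(*(p[:2]-[609,99]))<90: print(n,c,round(r['score'],2),p.round(1),(np.array(r['centre'])*[560,420]).round(1))
cv2.imwrite('pics/'+f,np.hstack(ims))
E
python3 o.py; python3 c.py 150 over.png
```

```text
5.65 [609.1  99.  274.3] y -109.6 z [-0.001 -0.    -1.   ] [ 0.485  0.096  0.222 -0.    -1.698  0.745] [ 0.4 -0.9 -2.5] [-0.02 -0.02 -0.  ] 16.908019902977525 79.19224619865417
scene [317 209]
jar_mid scene 0.56 [604.1 100.5 228. ] [319.4 187.6]
jar_lug scene 0.82 [573.  112.9 165. ] [315.3 192. ]
jar_bar scene 0.83 [608.5 103.1 293. ] [323.9 169.9]
top [254 190]
jar_mid top 0.6 [607.  104.5 228. ] [251.2 186. ]
jar_lug top 0.72 [564.3 113.9 165. ] [249.4 204.9]
jar_bar top 0.82 [605.6  98.9 293. ] [251.8 181.4]
jar_bar top 0.27 [536.8  88.2 293. ] [255.9 206.5]
```

View pics/over.png

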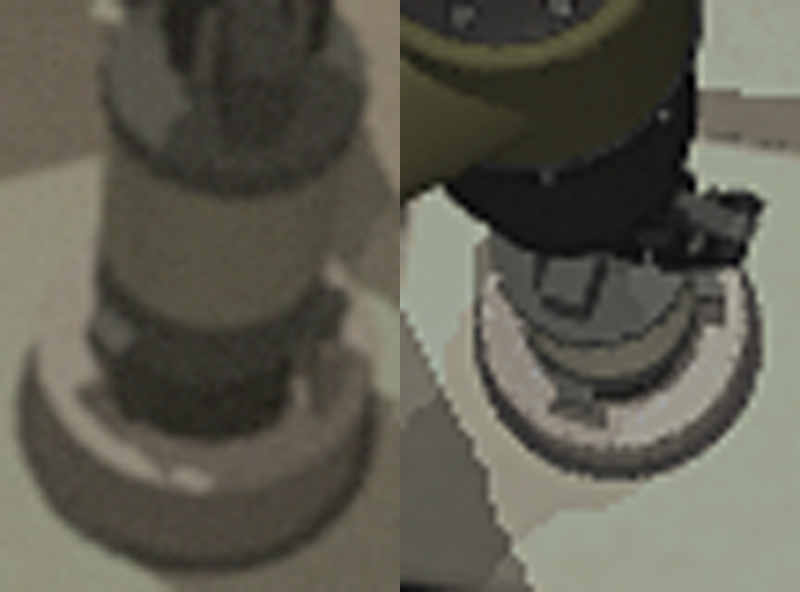

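The jar hangs upright over the socket. In the right pane the lug at (578,398) sits almost over its slot. I'll check the body silhouette's centring in the scene view.

```bash
cat > d.py <<'E'
from h import *
im=cv2.cvtColor(snap('scene'),cv2.COLOR_RGB2GRAY)
d=cv2.imread('pics/over.png',0)
for z in(200,215,225,235):
    a=proj('scene',[609.3,99.2,z]);b=proj('scene',[609.3,109.2,z]);e=proj('scene',[619.3,99.2,z]);print(z,a.round(2),(b-a).round(2),(e-a).round(2))
for r in(196,200,204,208): print(r,im[r,298:342])
for r in(186,190): print(r,im[r,298:346])
E
python3 d.py
```

```text
200 [319.14 196.94] [ 3.89 -1.7 ] [2.28 3.3 ]
215 [319.64 193.03] [ 3.94 -1.71] [2.31 3.32]
225 [319.98 190.36] [ 3.97 -1.72] [2.34 3.34]
235 [320.33 187.65] [ 4.01 -1.73] [2.36 3.35]
196 [137 138 136 139 138 122  88  79  82  76  77  78  79  77  79  78  80  78
  81  81  78  79  76  78  73  74  74  76  79  82  80  79  79  78  77  74
  78  77  80  79  83  82  82  78]
200 [138 136 139 141 139 112  83  79  81  80  76  74  79  79  81  79  79  82
  81  81  82  82  82  80  79  80  81  80  79  81  81  74  77  76  75  77
  69  81  81  85  83  84  90  97]
204 [137 138 136 138 125  91  67  75  80  78  78  74  78  79  80  81  82  82
  80  81  79  79  79  76  80  77  82  76  80  83  83  77  79  79  76  74
  99 105  90  81  88  98  96  97]
208 [136 137 135 135 119  84  55  51  55  60  72  80  77  78  78  83  76  80
  81  80  83  80  81  80  82  79  79  78  78  81  76  74  70  62  53  53
  58  67  67  88 112 122 113 103]
186 [ 95  97 100  97  99  96  89  66  50  57  70  83  87  84  80  65  60  56
  55  59  63  56  50  49  49  43  47  47  46  52  48  55  57  62  59  58
  60  59  56  50  64  91 114 127 127 129 124 127]
190 [105 108 113 117 121 119 103  84  73  68  64  53  51  55  56  53  53  54
  57  58  56  60  61  60  60  59  60  57  64  58  57  58  53  54  46  49
  54  59  68  80  84  81  91 113 127 126 131 135]
```

The silhouette centre is at column 318.2, and the prediction is also 318.2. I'll descend gently with a small +x correction.

Emit:
send_rows([
  [[0.0016,0,-0.014,0],[0,0,-0.014,0],[0,0,-0.014,0],[0,0,-0.014,0],[0,0,-0.006,0],[0,0,0,0],[0,0,0,0]],
])

```text
clock: 6.68
tcp_pos: [610.3, 99.5, 244.1]
eef_rot: [3.096, -0.532, -0.0]
ft_force: [0.1, -0.1, -2.8]
finger_gap: 16.6
grip_force: 79.2
```

Emit:
send_rows([
  [[0,0,-0.003,0],[0,0,-0.003,0],[0,0,-0.003,0],[0,0,-0.003,0],[0,0,0,0],[0,0,0,0]],
])

```text
clock: 7.18
tcp_pos: [610.3, 99.5, 238.1]
eef_rot: [3.096, -0.532, -0.0]
ft_force: [0.4, -0.4, -3.1]
finger_gap: 16.9
grip_force: 79.2
```

```bash
python3 o.py
```

```text
7.1833 [610.3  99.5 238.1] y -109.5 z [-0. -0. -1.] [ 0.485  0.09   0.149  0.    -1.63   0.745] [ 0.4 -0.4 -3.1] [-0.02 -0.01  0.01] 16.872617334289075 79.19020056724548
```

It has passed the rim level with no contact force, so the lugs are in the slots. Continuing down onto the pad.

Emit:
send_rows([
  [[0,0,-0.003,0],[0,0,-0.003,0],[0,0,-0.003,0],[0,0,-0.003,0],[0,0,0,0],[0,0,0,0]],
])

```text
clock: 7.68
tcp_pos: [610.5, 99.3, 233.5]
eef_rot: [-3.096, 0.532, -0.003]
ft_force: [-1.3, -0.6, 4.5]
finger_gap: 16.9
grip_force: 80.2
```

Emit:
send_rows([
  [[0,0,-0.004,0],[0,0,-0.004,0],[0,0,-0.004,0],[0,0,-0.004,0],[0,0,-0.004,0],[0,0,0,0],[0,0,0,0]],
])

```text
clock: 8.27
tcp_pos: [610.6, 99.3, 224.1]
eef_rot: [-3.096, 0.532, -0.004]
ft_force: [-2.2, -0.5, 7.6]
finger_gap: 17.1
grip_force: 80.6
```

```bash
python3 o.py
```

```text
8.2667 [610.6  99.3 224.1] y -109.5 z [ 0.002 -0.    -1.   ] [ 4.850e-01  8.700e-02  1.200e-01  1.000e-03 -1.602e+00  7.460e-01] [-2.2 -0.5  7.6] [0.07 1.14 0.03] 17.053239119097938 80.5724823474884
```

Emit:
send_rows([
  [[0,0,-0.004,0],[0,0,-0.004,0],[0,0,-0.004,0],[0,0,-0.003,0],[0,0,0,0],[0,0,0,0],[0,0,0,0]],
], newtons=100)

```text
clock: 8.85
tcp_pos: [610.7, 99.3, 217.5]
eef_rot: [-3.096, 0.532, -0.005]
ft_force: [-3.6, 0.1, 10.8]
finger_gap: 16.3
grip_force: 99.9
```

```bash
python3 o.py
```

```text
8.85 [610.7  99.3 217.5] y -109.5 z [ 0.003  0.    -1.   ] [ 0.485  0.086  0.107  0.002 -1.589  0.745] [-3.6  0.1 10.8] [ 0.14  1.5  -0.06] 16.330961453741757 99.8932421207428
```

Emit:
send_rows([
  [[0,0,-0.0025,0],[0,0,-0.001,0],[0,0,0,0],[0,0,0,0]],
])

```text
clock: 9.18
tcp_pos: [610.7, 99.3, 215.9]
eef_rot: [-3.096, 0.532, -0.006]
ft_force: [-3.4, 0.0, 11.1]
finger_gap: 16.8
grip_force: 100.1
```

Emit:
send_rows([
  [[0,0,0,-0.05],[0,0,0,-0.05],[0,0,0,-0.05],[0,0,0,-0.05],[0,0,0,0]],
])

```text
clock: 9.6
tcp_pos: [611.4, 99.2, 216.4]
eef_rot: [-3.021, 0.856, -0.008]
ft_force: [-1.1, -0.7, 10.7]
finger_gap: 16.4
grip_force: 100.2
```

```bash
python3 o.py
```

```text
9.6 [611.4  99.2 216.4] y -121.6 z [ 0.006  0.    -1.   ] [ 0.485  0.085  0.104  0.002 -1.585  0.533] [-1.1 -0.7 10.7] [-0.03  0.61 -0.06] 16.40185393199724 100.2252745628357
```

The jar turns freely below the roofs. Continuing the twist.

Emit:
send_rows([
  [[0,0,0,-0.07],[0,0,0,-0.07],[0,0,0,-0.07],[0,0,0,-0.07],[0,0,0,-0.07],[0,0,0,-0.07],[0,0,0,-0.07],[0,0,0,-0.07],[0,0,0,0]],
])

```text
clock: 10.35
tcp_pos: [611.5, 99.1, 216.4]
eef_rot: [-2.642, 1.694, -0.007]
ft_force: [-0.7, -0.2, 10.2]
finger_gap: 16.7
grip_force: 100.2
```

```bash
python3 o.py
```

```text
10.35 [611.5  99.1 216.4] y -155.3 z [ 0.006  0.    -1.   ] [ 0.485  0.086  0.104  0.003 -1.585 -0.054] [-0.7 -0.2 10.2] [-0.1   0.46 -0.07] 16.73716671759285 100.22047162055969
```

Emit:
send_rows([
  [[0,0,0,-0.03],[0,0,0,-0.03],[0,0,0,-0.03],[0,0,0,-0.03],[0,0,0,0],[0,0,0,0]],
])

```text
clock: 10.85
tcp_pos: [611.5, 99.2, 216.4]
eef_rot: [-2.534, 1.851, -0.007]
ft_force: [-0.7, 0.7, 11.1]
finger_gap: 16.8
grip_force: 100.2
```

```bash
python3 o.py
```

```text
10.85 [611.5  99.2 216.4] y -162.3 z [ 0.006  0.    -1.   ] [ 0.485  0.086  0.104  0.003 -1.585 -0.176] [-0.7  0.7 11.1] [-0.14  0.54  0.05] 16.781925949191894 100.24016976356506
```

Emit:
send_rows([
  [[0,0,0,-0.025],[0,0,0,-0.025],[0,0,0,-0.025],[0,0,0,0],[0,0,0,0]],
])

```text
clock: 11.27
tcp_pos: [610.8, 99.0, 216.3]
eef_rot: [-2.461, 1.949, -0.005]
ft_force: [-3.6, -1.5, 11.7]
finger_gap: 16.2
grip_force: 100.4
```

```bash
python3 o.py
```

```text
11.2667 [610.8  99.  216.3] y -166.8 z [ 0.004 -0.    -1.   ] [ 0.485  0.085  0.104  0.002 -1.586 -0.254] [-3.6 -1.5 11.7] [-0.18  1.63  0.3 ] 16.160122126973505 100.35198926925659
```

Emit:
send_rows([
  [[0,0,0,-0.025],[0,0,0,-0.025],[0,0,0,-0.025],[0,0,0,0],[0,0,0,0]],
])

```text
clock: 11.68
tcp_pos: [610.5, 98.8, 216.4]
eef_rot: [-2.388, 2.04, -0.006]
ft_force: [-5.1, -2.8, 12.2]
finger_gap: 16.8
grip_force: 113.3
```

```bash
python3 o.py
```

```text
11.6833 [610.5  98.8 216.4] y -171.0 z [ 0.003 -0.002 -1.   ] [ 0.486  0.085  0.104  0.003 -1.587 -0.329] [-5.1 -2.8 12.2] [-1.07  1.87  2.76] 16.81326246416078 113.33350407890975
```

Torque has risen to 2.8 N·m, so the jar is at the stop. I'll ease up into the notches, still holding it against the stop.

Emit:
send_rows([
  [[0,0,0.002,0],[0,0,0.002,0],[0,0,0.002,0],[0,0,0.002,0],[0,0,0.002,0],[0,0,0.002,0],[0,0,0,0],[0,0,0,0]],
])

```text
clock: 12.35
tcp_pos: [609.9, 99.3, 216.8]
eef_rot: [2.382, -2.044, -0.003]
ft_force: [-0.1, -4.4, -5.7]
finger_gap: 16.7
grip_force: 112.3
```

```bash
python3 o.py
```

```text
12.35 [609.9  99.3 216.8] y -171.3 z [-0.003 -0.001 -1.   ] [ 0.485  0.09   0.11  -0.    -1.595 -0.332] [-0.1 -4.4 -5.7] [-1.88 -0.58  2.88] 16.676327644454457 112.30882720090449
```

The strong twist is holding it by friction, so I'll relax the torque but stay at the stop.

Emit:
send_rows([
  [[0,0,-0.004,0.015],[0,0,0,0.015],[0,0,0,0.01],[0,0,0,0],[0,0,0,0]],
])

```text
clock: 12.77
tcp_pos: [610.2, 99.3, 216.8]
eef_rot: [2.425, -1.997, -0.001]
ft_force: [-0.9, -5.6, -1.8]
finger_gap: 16.4
grip_force: 99.6
```

```bash
python3 o.py
```

```text
12.7667 [610.2  99.3 216.8] y -168.9 z [-0.001 -0.    -1.   ] [ 0.485  0.088  0.109 -0.    -1.592 -0.292] [-0.9 -5.6 -1.8] [-1.73  0.25  1.41] 16.380679541300626 99.58095073699951
```

Emit:
send_rows([
  [[0,0,0,0.01],[0,0,0,0.01],[0,0,0,0.005],[0,0,0,0],[0,0,0,0]],
])

```text
clock: 13.18
tcp_pos: [610.4, 99.2, 219.0]
eef_rot: [-2.45, 1.965, -0.002]
ft_force: [-4.0, -3.4, 4.9]
finger_gap: 16.5
grip_force: 99.4
```

```bash
python3 o.py
```

```text
13.1833 [610.4  99.2 219. ] y -167.5 z [ 0.002  0.    -1.   ] [ 4.850e-01  8.600e-02  1.110e-01  1.000e-03 -1.593e+00 -2.660e-01] [-4.  -3.4  4.9] [-1.59  1.43  0.27] 16.5175066208875 99.40214037895203
```

Emit:
send_rows([
  [[0,0,0.002,0],[0,0,0.002,0],[0,0,0.002,0],[0,0,0.002,0],[0,0,0,0],[0,0,0,0]],
])

```text
clock: 13.68
tcp_pos: [610.5, 99.2, 222.4]
eef_rot: [-2.451, 1.964, -0.002]
ft_force: [-3.1, -4.9, 7.0]
finger_gap: 16.6
grip_force: 99.5
```

```bash
python3 o.py
```

```text
13.6833 [610.5  99.2 222.4] y -167.4 z [ 0.002 -0.    -1.   ] [ 4.85e-01  8.70e-02  1.18e-01  1.00e-03 -1.60e+00 -2.65e-01] [-3.1 -4.9  7. ] [-1.64  1.48  0.21] 16.555581865586724 99.48725581169128
```

At z = 222.4 the lugs are above the roof level and in the notches. Releasing now.

Emit:
send_rows([
  [[0,0,0,0],[0,0,0,0],[0,0,0,0],[0,0,0,0],[0,0,0,0],[0,0,0,0],[0,0,0,0],[0,0,0,0]],
], jaw=1)

```text
clock: 14.35
tcp_pos: [610.3, 99.6, 221.0]
eef_rot: [-2.452, 1.964, 0.0]
ft_force: [0.0, 0.4, 0.2]
finger_gap: 85.5
grip_force: 0.0
```

Emit:
send_rows([
  [[0,0,0.02,0],[0,0,0.04,0],[0,0,0.05,0],[0,0,0.05,0],[-0.05,0,0.03,0],[-0.06,0.03,0,0],[-0.06,0.03,0,0],[-0.06,0.03,0,0],[-0.06,0.03,0,0],[0,0,0,0]],
])

```text
clock: 15.18
tcp_pos: [462.3, 161.1, 318.6]
eef_rot: [-2.452, 1.957, -0.0]
ft_force: [1.1, -1.5, 0.8]
finger_gap: 85.5
grip_force: 0.0
```

```bash
python3 o.py; python3 c.py 97 fin.png; python3 -c "
from h import *
for z in (97+120,):
  for c in('scene','top'): print(c,proj(c,[609.4,99.3,z]))
for c in('scene','top'): print(c, proj(c,[609.4,99.3,253]), proj(c,[609.4,99.3,249]))"
```

```text
15.1833 [462.3 161.1 318.6] y -167.2 z [ 0.003  0.003 -1.   ] [ 0.748 -0.229 -0.006 -0.    -1.79  -0.525] [ 1.1 -1.5  0.8] [-0.02 -0.14  0.03] 85.50426163649948 0.0
scene [317 209]
jar_mid scene 0.91 [614.8 103.5 175. ] [321.2 204.3]
jar_lug scene 0.82 [606.9 144.  112. ] [332. 210.]
jar_bar scene 0.56 [613.5  99.2 240. ] [321.5 187.7]
top [254 190]
jar_mid top 0.98 [612.8 102.2 175. ] [253.1 187.9]
jar_lug top 0.77 [591.8 142.6 112. ] [241.1 199.2]
jar_bar top 0.64 [611.1 105.1 240. ] [250.7 183.7]
scene [319.77053916 192.51629862]
top [253.27309414 185.99696894]
scene [321.03410587 182.64897171] [320.88958592 183.77754341]
top [252.51115641 183.24579786] [252.59770598 183.5583072 ]
```

View pics/fin.png

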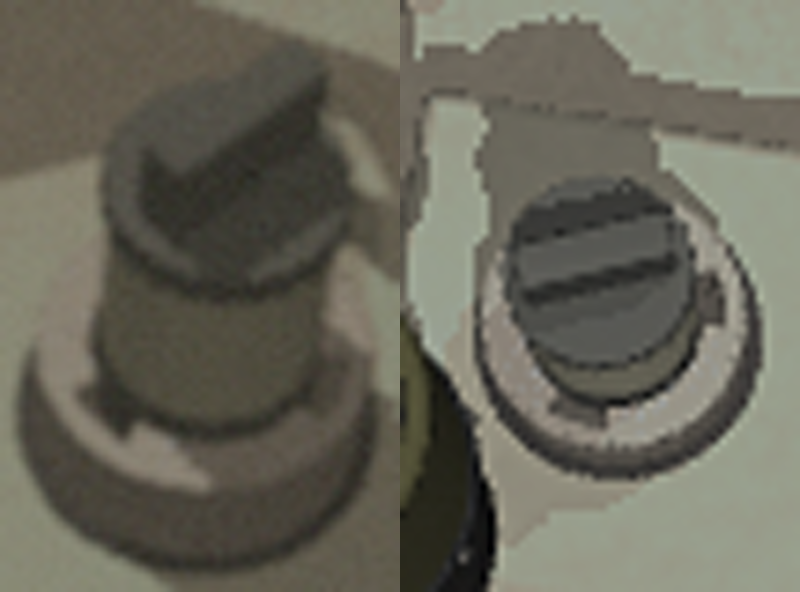

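The final view shows the jar upright in the socket, centred at about (220,200) left and (600,290) right, with the bar near 102° and the lugs under the roofs, clear of the slots. The height (222.4, home 222.8) and the remaining upward spring force fit a locked jar. Handing in.

```bash
python3 -c "
from station import bot
print(bot.hand_in())"
```

```text
the job is handed in; nothing more can be done
None
```

The mixing jar is in the mixer socket, twisted clockwise to the stop, sprung up to its locked height and standing upright; only that jar was handled, and I handed the job in at about 15 s on the robot's clock, with no verdict returned.

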